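# Unfold the crank and clamp the wood block

## Robot

A 6-joint arm with a two-finger parallel gripper is mounted at the origin on the work surface. World frame = base frame: x ahead of the robot, y to its left, z up, the work surface at z = 0. Lengths are in m, angles in rad, forces in N, time in s.
With the tool pointing down it reaches from about 0.3 to 0.775 m from the base axis. Payload 14.6 kg.
Tool frame: the origin (TCP) lies midway between the tips of the shut fingers; the grasp point (between the pads) lies 19 mm behind it (ctrl.pinch_z is the distance from the TCP to the grasp point, in m); z points along the fingers, y is the line along which they close (so a half turn about z gives the same grasp; the last joint's range is limited). The gripper opens to 94 mm and grips with 3 to 60 N. Pads are 16 mm wide; open, the fingers measure 119 mm over their backs; the gripper's body (75 mm by 177 mm) begins 78 mm behind the grasp point.
Start: joints at [-1.383, 0.3, 1.521, -0, 1.321, -0.067], TCP at [0.139, -0.532, 0.205] pointing down, gripper open.
Joint ranges: [-3.03, 3.03], [-0.79, 2.21], [0.23, 2.52], [-1.04, 4.18], [0, 3.07], [-2.55, 2.55]. Speed limits (rad/s): [2.22, 2.22, 2.57, 3.14, 3.14, 3.14].

## Interface

Orientations are given as [roll, pitch, yaw] about the fixed x, y, z axes, in that order (R = Rz(yaw) Ry(pitch) Rx(roll)).
In Python, from station import ctrl gives the robot as it stands.
- The arm moves only by the tool jog_arm, never from a script. Its argument "motion" is a list of rows, each a list of 7 numbers: the shift along the tool's x, y, z in m, then the turn, a rotation vector about the tool's x, y, z in rad, then the opening, from -1 (shut) to 1 (fully open). In form: [[tx, ty, tz, rx, ry, rz, gripper], ...]. A call has 1 to 5 rows; each row shifts and turns the commanded pose from where the row before left it, along the tool's axes as they then stand; what a row does not reach is not made up. A row lasts 1/10 s, in which the tool goes at most 50 mm and 8.59 degrees, less where a joint would pass 70% of its speed; a pose out of reach is approached as far as the arm can. A call is refused whole if a number of a shift passes 0.05 or a number of a turn 0.15, either way. A call with a gripper value outside its range is refused whole. The fingers move at their own pace and stop on an object; "squeeze" is the grip in N (left out, the last holds). Time passes only in rows, so rows that do not move let the fingers close. It gives the time, the measured TCP pose, the force, the opening and the grip force at its end, in the units of the state.
- ctrl.get_obs(): the state, without advancing time (a new reading comes with each control period).
- ctrl.camera(name): name is "scene" or "top"; returns the picture (384x512x3 uint8, red, green, blue); there is no depth.
- ctrl.camera_model(name): a dict with "intrinsics" (3x3 intrinsics, pixels), "rvec" (rotation vector, rad) and "tvec" (3), from world to camera coordinates, as OpenCV has them. Camera axes: x right, y down, z forward; pixel columns grow to the right and rows downward; lengths in m; the calibration is good to about 2 mm. A picture is of the moment at which its call begins. camera_model takes no time and is no camera call.
- ctrl.hand_in(): hands the job in; it is judged then, once.
The state is a dict: "time_s": time; "qpos": joint angles; "joint_vel": joint speeds; "tau": joint torques, N m; "ee_pos": TCP position; "eef_rot": TCP orientation; "force": force on the tool from outside, world axes, zero at the start; "moment": the same for the moment, N m; "grip_width": finger opening in m; "grip_force": force on a finger pad.
Only numpy, scipy, OpenCV 4.12 (cv2) and the standard library are available. Lean on these libraries where they do the work, as an engineer would, in place of code of your own. Each camera call takes 0.05 s, during which the arm holds its last target. There are 200 camera calls.

## Task

Get the wood block held in the bench clamp for drilling: swing the folded crank handle up until it stands fully upright, then wind the crank clockwise by that handle until the sliding jaw has pushed the block against the fixed jaw and holds it there with a firm but gentle squeeze of about 20 N, which must not crush the soft wood (never over 40 N). Let go and leave the clamp tight with the handle still upright; do not push the jaw, the block or the other things on the bench directly.

Things in the scene. Friction and masses are not known exactly. Their poses are not given: they have to be found in the camera images.
- clamp: Grey cast bench clamp, fixed to the bench. Base plate 110 mm (its x) by 405 mm (its y, from -60 to +345) by 14 mm thick; a gearbox 84 x 84 mm, 59 mm high, stands at the origin end with the steel crank on top, the jaws lie towards its +y. Origin: on the bench surface under the crank's vertical axis; z up.
- crank_axis (a point): Point on the crank's vertical axis at mid-thickness of the flat crank arm, 84 mm above the bench. The arm is a steel bar 13 mm wide and 8 mm thick that reaches from 16 mm behind the axis to 80 mm in front of it; the hub has 15 mm radius. Below the arm: a boss (24 mm radius, top 66 mm above the bench), then the gearbox.
- fold_hinge (a point): Centre of the fold hinge near the outer end of the crank arm, 70 mm from the crank's axis and 17 mm above the arm's mid-thickness (101 mm above the bench). The hinge axis is horizontal and square to the arm. Moves with the crank.
- grip_end (a point): Centre of the free end of the folding handle, 66 mm from the fold hinge along the handle. The handle is a steel pin with a black plastic round grip, 20 mm diameter, from 12 to 66 mm from the hinge; the grip spins freely on its pin. Folded, it lies level above the arm and points from the hinge in towards the crank's axis; upright, it stands vertically on the hinge.
- handle (a joint): Fold angle of the handle, rad: 0 folded flat over the arm, 1.571 fully upright against a hard stop. Stiff: friction 0.16 N m (3.5 N at 45 mm from the hinge); stays where it is left.
- crank (a joint): Crank angle, rad, growing clockwise seen from above; at 0 the arm points from the axis towards the clamp's -x. 1 rad drives the sliding jaw 16 mm towards the fixed jaw; range 0 to 5.5. Steady friction 0.6 N m, about 8.6 N at the handle while turning (less is read at rest); each 10 N of jaw squeeze adds about 2.3 N at the handle. Self-holding: the jaw keeps its squeeze when the crank is let go.
- jaw: Sliding jaw, grey block 90 mm wide (x), 30 mm thick (y), top 61 mm above the bench, driven by a steel rack bar from the gearbox. Origin: centre of the lower edge of its clamping face, which looks to the clamp's +y; axes as the clamp's. At crank 0 its face is at y = 115 mm in the clamp's frame.
- fixed_jaw: Fixed jaw at the bed's far end: a grey casting (size as the sliding jaw) with a rubber-backed steel face plate, 84 x 42 mm. Origin: centre of the lower edge of the casting's front, y = 237 mm in the clamp's frame, same axes. The plate's face stands 6 to 20 mm before it, set anew each time, not measured: feel where the block meets it. The squeeze grows about 9 N per mm of jaw travel.
- stock: Loose pine block, 80 mm (its x) by 40 mm (its y, the direction that is clamped) by 55 mm high, about 0.11 kg, with a drilling mark on top; it stands on the bed between the jaws, a little askew, free of both. Origin: centre of its underside.
- screw_jar: Bystander: closed glass screw jar, 60 mm diameter, 75 mm high, stands beside the clamp. Origin: centre of underside.
- wrench: Bystander: steel wrench lying flat beside the clamp. Origin: under its middle.
- offcut: Bystander: wood offcut 60 x 35 x 20 mm lying on the base plate behind the fixed jaw. Origin: centre of underside.
- tape_roll: Bystander: roll of tape lying flat, 100 mm across, 45 mm high. Origin: centre of underside.
- screwdriver: Bystander: screwdriver lying on the bench. Origin: under its middle.
- spray_can: Bystander: spray can, 66 mm diameter, 190 mm high. Origin: centre of underside.
- mug: Bystander: white mug, 80 mm diameter, 90 mm high. Origin: centre of underside.
There are look-alikes about, which are no part of the job. Of the things shaped like the stock, the pine one is meant.

How it is judged:
On the way, in this order (a step that is already met when the one before it is completed fails the run):
1. the handle has been swung fully upright before the crank is wound (value of joint handle above 1.4 rad and distance of jaw from where it was at the start of the episode below 0.006 m), for 0.2 s.
2. the block is squeezed against the fixed jaw (contact force between stock and fixed_jaw above 8 N), for 0.2 s.
At the end, for the whole second after the job is handed in: The block stands square and still between the jaws (within 3 degrees), pressed on the fixed jaw with 8 to 34 N; the crank handle is still upright (over 1.35 rad) (contact force between stock and fixed_jaw between 8 and 34 N and value of joint handle above 1.35 rad and angle between the y axis of stock and the y axis of clamp, either way round below 0.05 rad and angle between stock's own z axis and vertical below 0.05 rad and linear speed of stock below 0.01 m/s); the robot touches nothing.
It fails at once if the block is crushed: over 40 N on the fixed jaw (contact force between stock and fixed_jaw above 40 N).
It fails at once if the crank is wound while its handle is not unfolded (distance of jaw from where it was at the start of the episode above 0.007 m and value of joint handle below 1 rad).
It fails at once if the robot pushes the sliding jaw itself (contact force between any of the fingers, the arm and jaw above 3 N).
It fails at once if the robot pushes the block (contact force between any of the fingers, the arm and stock above 3 N).
It fails at once if a bystander is moved more than 20 mm (distance of any of screw_jar, wrench, offcut, tape_roll, screwdriver, spray_can, mug from where it was at the start of the episode above 0.02 m).
It also fails if it takes over 72 s, if anything falls off the work surface, if the arm or the gripper's body presses on something with over 40 N, if the wrist force passes 120 N, or if a joint passes its speed limit or range.

## Working session

There is one attempt and no reset: what is moved stays moved. The work goes in short steps, Python scripts to look and compute and a tool call to move; the robot and the scene stay as the last step left them, time stands still between calls to the robot, and variables do not carry over. Pictures are saved under pics/ and viewed, at most 10 in all, crops included, and the job is handed in when it is done.

Besides the shell and the picture viewer there is one more tool, called after "Request:" by a JSON object that holds its "fn" and its "kwargs", one argument or row to a line. jog_arm: Moves the arm, as the interface text tells. Its arguments: {"type":"object","properties":{"motion":{"type":"array"},"squeeze":{"type":"number"}},"required":["motion"]}

```bash
ls; mkdir -p pics
python3 - <<'E'
from station import ctrl
import cv2,numpy as np
for n in ("scene","top"):
    cv2.imwrite(f"pics/{n}0.png",ctrl.camera(n)[:,:,::-1]); m=ctrl.camera_model(n)
    R=cv2.Rodrigues(np.array(m["rvec"]))[0]; print(n,np.round(m["intrinsics"],1).tolist(),"cam pos",np.round(-R.T@np.array(m["tvec"]).ravel(),3),"fwd",np.round(R[2],2))
E
```

```text
pics
scene [[392.5, 0.0, 251.9], [0.0, 392.5, 188.6], [0.0, 0.0, 1.0]] cam pos [1.291 0.267 0.746] fwd [-0.74 -0.26 -0.63]
top [[402.3, 0.0, 256.1], [0.0, 402.3, 192.6], [0.0, 0.0, 1.0]] cam pos [ 0.321 -0.028  1.253] fwd [ 0.17  0.01 -0.99]
```

View pics/scene0.png

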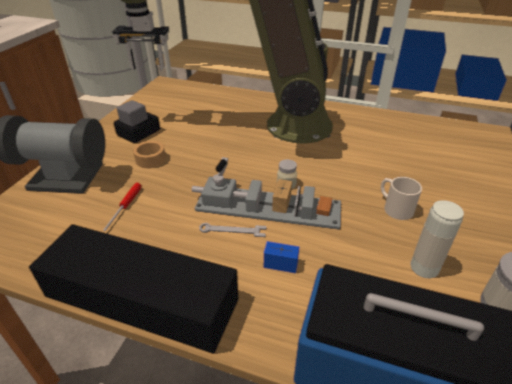

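View pics/top0.png

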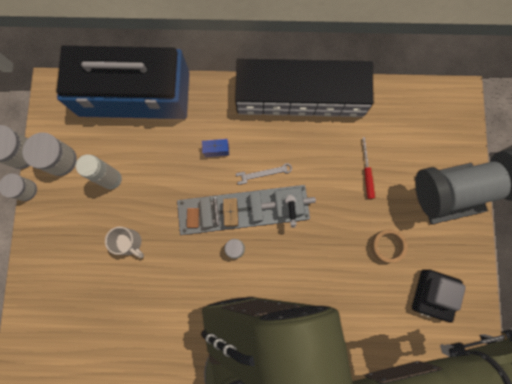

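The clamp is at about (245,210) in the top view, with its gearbox and black grip near (290,208). In the scene view the grip is near (221,166). Next I'll crop in close on both.

Run:
```python
import cv2,numpy as np
a=cv2.imread("pics/scene0.png")[145:235,180:350]; b=cv2.imread("pics/top0.png")[175:245,170:325]
a=cv2.resize(a,(680,360),interpolation=cv2.INTER_CUBIC)[:, :]; b=cv2.resize(b,(680,307),interpolation=cv2.INTER_CUBIC)
cv2.imwrite("pics/crop0.png",cv2.resize(np.vstack([a,b]),(612,600)))
```

```text
(no output)
```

View pics/crop0.png

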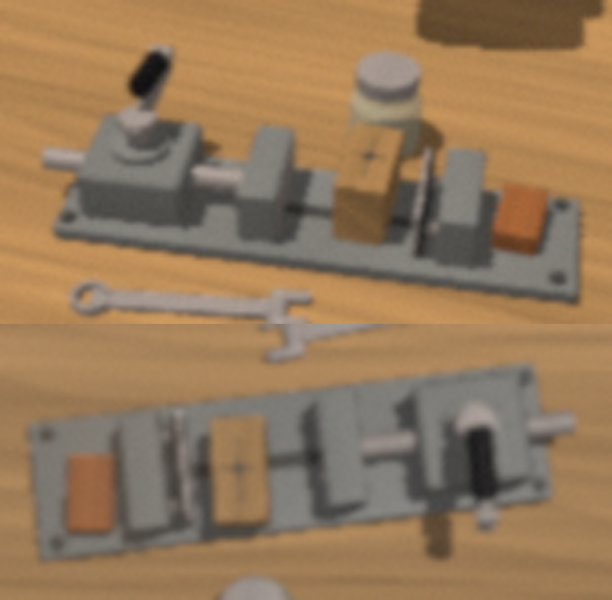

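The two crops agree. The stock is the pine block with the cross mark, at top (230,211). The look-alikes are the orange offcut (193,217), the blue block (215,148), and the brown tape roll. The crank arm points to world -x, with the folded black grip at top (291,208) and the hinge near (293,223). Next I'll measure the plate outline and the grip and block in both views.

```bash
cat > h.py <<'E'
from station import ctrl
import cv2,numpy as np
M={n:ctrl.camera_model(n) for n in("scene","top")}
def ray(n,p):
    m=M[n];R=cv2.Rodrigues(np.array(m["rvec"]))[0];c=-R.T@np.array(m["tvec"]).ravel()
    return c,R.T@np.linalg.solve(np.array(m["intrinsics"]),np.array([p[0],p[1],1.]))
def onz(n,p,z): c,d=ray(n,p); return c+d*(z-c[2])/d[2]
def tri(ps,pt):
    (a,d),(b,e)=ray("scene",ps),ray("top",pt); s=np.linalg.lstsq(np.c_[d,-e],b-a,rcond=None)[0]
    P,Q=a+s[0]*d,b+s[1]*e; return (P+Q)/2,np.linalg.norm(P-Q)
def proj(n,X): 
    m=M[n]; return cv2.projectPoints(np.array(X,float).reshape(-1,3),np.array(m["rvec"]),np.array(m["tvec"]),np.array(m["intrinsics"]),None)[0][:,0]
E
python3 - <<'E'
from h import *
I={n:cv2.imread(f"pics/{n}0.png") for n in M}
win={"scene":(180,150,350,235),"top":(170,178,312,240)}
def blob(n,lo,hi,w,inv=False):
    h=cv2.cvtColor(I[n],cv2.COLOR_BGR2HSV); m=cv2.inRange(h,lo,hi); k=np.zeros_like(m); k[w[1]:w[3],w[0]:w[2]]=255
    m&=k; N,l,s,c=cv2.connectedComponentsWithStats(m); i=1+np.argmax(s[1:,4]); return l==i,s[i],c[i]
# plate: not wood-coloured in top view
m,s,c=blob("top",(0,0,60),(180,75,255),win["top"])
m=cv2.morphologyEx(m.astype(np.uint8),cv2.MORPH_CLOSE,np.ones((9,9))); m=cv2.morphologyEx(m,cv2.MORPH_OPEN,np.ones((9,9)))
r=cv2.minAreaRect(cv2.findNonZero(m)); box=cv2.boxPoints(r); print("plate px",box.round(1).tolist())
P=np.array([onz("top",b,0.014)[:2] for b in box]); print("plate xy",P.round(4).tolist(),"sides",[np.linalg.norm(P[i]-P[i-1]).round(3) for i in range(4)],"ctr",P.mean(0).round(4))
G={}
for n,w in(("scene",(210,150,235,185)),("top",(280,195,305,225))):
    m,s,c=blob(n,(0,0,0),(180,255,45),w); G[n]=c; pts=np.argwhere(m)[:,::-1]; vx=cv2.fitLine(pts.astype(np.float32),cv2.DIST_L2,0,.01,.01).ravel(); t=(pts-vx[2:])@vx[:2]
    print(n,"grip",s,c.round(1),"ends",(vx[2:]+vx[:2]*t.min()).round(1),(vx[2:]+vx[:2]*t.max()).round(1))
print("grip tri",tri(G["scene"],G["top"]))
E
```

```text
plate px [[176.0, 198.10000610351562], [306.6000061035156, 184.1999969482422], [310.5, 220.5], [179.8000030517578, 234.3000030517578]]
plate xy [[0.5115, 0.2398], [0.5647, -0.1677], [0.4511, -0.1799], [0.399, 0.2214]] sides [np.float64(0.114), np.float64(0.411), np.float64(0.114), np.float64(0.405)] ctr [0.4816 0.0284]
scene grip [217 160   9  11  57] [221.  165.4] ends [217.4 170.3] [224.2 160.9]
top grip [289 202   7  17  80] [291.2 210.4] ends [290.4 202. ] [291.9 218. ]
grip tri (array([ 0.46950179, -0.11438685,  0.10695217]), np.float64(0.0024570497211104303))
```

```bash
cat >> h.py <<'E'
from scipy.spatial.transform import Rotation as Ro
YAW=0.1295; C=np.array([0.500,-0.113])
Rc=Ro.from_euler("z",YAW)
def w(p): return Rc.apply(p)+[*C,0]      # clamp->world
def cl(p): return Rc.inv().apply(np.array(p)-[*C,0])
def to(pinch,Rt):
    "tool-frame shift and rotvec to bring grasp point to world pinch with rotation Rt"
    o=ctrl.get_obs(); R=rot(o); t=np.array(pinch)+Rt.apply([0,0,ctrl.pinch_z])-o["ee_pos"]
    return R.inv().apply(t).round(4),(R.inv()*Rt).as_rotvec().round(4)
def rot(o):
    e=np.array(o["eef_rot"]).ravel(); return Ro.from_euler("xyz",e) if e.size==3 else (Ro.from_quat(e) if e.size==4 else Ro.from_matrix(e.reshape(3,3)))
def st():
    o=ctrl.get_obs(); R=rot(o); p=np.array(o["ee_pos"])-R.apply([0,0,ctrl.pinch_z]); c=cl(p)
    print("t",o["time_s"],"pinch w",p.round(4),"cl",c.round(4),"crank",np.arctan2(c[1],-c[0]).round(3),"r",np.hypot(*c[:2]).round(4),"F",np.round(Rc.inv().apply(o["force"]),2),"gw",o["grip_width"],o["grip_force"],"q",np.round(o["qpos"],2),"R",R.as_matrix().round(3).tolist())
E
python3 - <<'E'
from h import *
st(); print(ctrl.get_obs()["eef_rot"],ctrl.pinch_z)
a,b=onz("top",(290.4,202),.107),onz("top",(291.9,218),.107); print("grip ends cl",cl(a),cl(b))
for n in M: print(n,"axis,hinge,grip12,gripend:",proj(n,[w(p) for p in([0,0,.084],[-.07,0,.101],[-.058,0,.101],[-.004,0,.101])]).round(1).tolist())
for s in(-1,1):
    Rt=Ro.from_matrix(np.c_[Rc.apply([s,0,0]),Rc.apply([0,-s,0]),[0,0,-1]]); print(s,to(w([-.026,0,.15]),Rt),Rt.as_euler("xyz"))
# jaw, stock top-face features: expected px
for n in M: print(n,"jaw face top edge",proj(n,[w([x,.115,.061]) for x in(-.045,.045)]).round(1).tolist(),"fixed",proj(n,[w([x,.237,.061]) for x in(-.045,.045)]).round(1).tolist())
E
```

```text
t 0.1 pinch w [ 0.1386 -0.532   0.2237] cl [-0.4125 -0.3689  0.2237] crank -0.73 r 0.5534 F [ 0.23 -0.68 -0.51] gw 0.09404522001992109 0.0 q [-1.38  0.3   1.52 -0.    1.32 -0.07] R [[0.968, 0.252, -0.0], [0.252, -0.968, 0.001], [0.0, -0.001, -1.0]]
[-3.14054801e+00 -6.73464638e-05  2.54777618e-01] 0.0188
grip ends cl [-0.00634361  0.00315257  0.107     ] [-0.05268035  0.00440017  0.107     ]
scene axis,hinge,grip12,gripend: [[218.1, 178.2], [224.3, 159.3], [223.2, 161.6], [218.1, 172.5]]
top axis,hinge,grip12,gripend: [[290.6, 200.9], [294.0, 224.1], [293.5, 219.9], [291.2, 201.4]]
-1 (array([ 0.4296, -0.3176,  0.0741]), array([ 0.0000e+00, -1.6000e-03, -3.0163e+00])) [-3.14159265  0.         -3.01209265]
1 (array([ 0.4296, -0.3176,  0.0741]), array([-0.001 , -0.    ,  0.1253])) [3.14159265 0.         0.1295    ]
scene jaw face top edge [[261.5, 180.2], [255.3, 200.1]] fixed [[304.1, 185.4], [300.6, 206.1]]
top jaw face top edge [[253.4, 221.0], [250.3, 191.4]] fixed [[212.5, 225.4], [209.9, 195.6]]
```

Request:
{"fn": "jog_arm", "kwargs": {
  "motion": [
    [0.0355, -0.0265, 0, 0, 0, 0, 1],
    [0.0355, -0.0265, 0, 0, 0, 0, 1],
    [0.0355, -0.0265, 0, 0, 0, 0, 1],
    [0.0355, -0.0265, 0, 0, 0, 0, 1],
    [0.0355, -0.0265, 0, 0, 0, 0, 1]
  ],
  "squeeze": 30
}}

```text
time_s: 0.6
ee_pos: [0.2777, -0.3576, 0.2053]
eef_rot: [-3.141, 0.0, 0.255]
force: [0.3, -0.6, 0.2]
grip_width: 0.0937
grip_force: 0.0
```

Request:
{"fn": "jog_arm", "kwargs": {
  "motion": [
    [0.0355, -0.0265, 0, 0, 0, 0, 0],
    [0.0355, -0.0265, 0, 0, 0, 0, 0],
    [0.0355, -0.0265, 0, 0, 0, 0, 0],
    [0.0355, -0.0265, 0, 0, 0, 0, 0],
    [0.0355, -0.0265, 0, 0, 0, 0, 0]
  ]
}}

```text
time_s: 1.1
ee_pos: [0.4161, -0.1846, 0.2054]
eef_rot: [-3.142, 0.0, 0.255]
force: [-0.5, 0.4, 0.2]
grip_width: 0.0575
grip_force: 0.0
```

Request:
{"fn": "jog_arm", "kwargs": {
  "motion": [
    [0.0355, -0.0265, 0, 0, 0, 0, 0],
    [0.0355, -0.0265, 0, 0, 0, 0.0, 0],
    [0, 0, 0, 0, 0, 0.125, 0],
    [0, 0, 0, 0, 0, 0, 0]
  ]
}}

```text
time_s: 1.5
ee_pos: [0.4709, -0.1162, 0.205]
eef_rot: [-3.141, 0.001, 0.13]
force: [0.3, -0.1, -0.2]
grip_width: 0.0466
grip_force: 0.0
```

Run:
```python
from h import *
st()
Rt=Ro.from_matrix(np.c_[Rc.apply([1,0,0]),Rc.apply([0,-1,0]),[0,0,-1]])
print(to(w([-.026,.003,.105]),Rt))
a,b=ctrl.camera("scene"),ctrl.camera("top")
a=cv2.resize(a[130:230,170:340,::-1],(680,400),interpolation=cv2.INTER_CUBIC)
b=cv2.resize(b[175:245,170:340,::-1],(680,280),interpolation=cv2.INTER_CUBIC)
cv2.imwrite("pics/c1.png",cv2.resize(np.vstack([a,b]),(600,600)))
```

```text
t 1.5 pinch w [ 0.4709 -0.1162  0.2238] cl [-0.0293  0.0005  0.2238] crank 0.019 r 0.0293 F [ 0.25 -0.1  -0.18] gw 0.04663767229615787 0.0 q [-0.32  0.16  1.7  -0.    1.29  1.12] R [[0.992, 0.129, -0.001], [0.129, -0.992, 0.0], [-0.001, -0.0, -1.0]]
(array([ 0.0034, -0.0024,  0.1188]), array([-0.0004,  0.0009,  0.0001]))
```

View pics/c1.png

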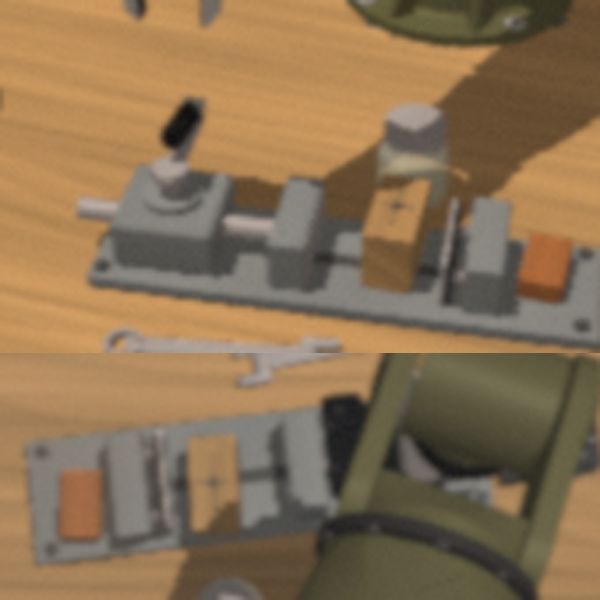

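The top view is blocked by the arm. In the scene view the fingers hang just above the grip, one at about (208,130) and one at (228,130). Descending now.

Request:
{"fn": "jog_arm", "kwargs": {
  "motion": [
    [0.0035, -0.0024, 0.03, 0, 0, 0, 0],
    [0, 0, 0.035, 0, 0, 0, 0],
    [0, 0, 0.035, 0, 0, 0, 0],
    [0, 0, 0.018, 0, 0, 0, 0],
    [0, 0, 0, 0, 0, 0, 0]
  ]
}}

```text
time_s: 2.1
ee_pos: [0.4723, -0.1147, 0.0854]
eef_rot: [-3.14, 0.004, 0.131]
force: [-0.1, 0.3, 1.2]
grip_width: 0.0471
grip_force: 0.0
```

Request:
{"fn": "jog_arm", "kwargs": {
  "motion": [
    [0, 0, 0, 0, 0, 0, -1],
    [0, 0, 0, 0, 0, 0, -1],
    [0, 0, 0, 0, 0, 0, -1],
    [0, 0, 0, 0, 0, 0, -1]
  ],
  "squeeze": 10
}}

```text
time_s: 2.5
ee_pos: [0.4746, -0.1152, 0.0884]
eef_rot: [3.139, -0.002, 0.13]
force: [0.7, -13.7, 0.2]
grip_width: 0.0199
grip_force: 10.0
```

```bash
python3 -c "
from h import *
st()"
```

```text
t 2.5 pinch w [ 0.4746 -0.1151  0.1072] cl [-0.0255  0.0012  0.1072] crank 0.046 r 0.0255 F [ -1.06 -13.72   0.25] gw 0.019941077145523494 10.00713687390089 q [-0.31  0.3   1.82 -0.    1.02  1.13] R [[0.992, 0.13, 0.002], [0.13, -0.992, -0.002], [0.002, 0.002, -1.0]]
```

Request:
{"fn": "jog_arm", "kwargs": {
  "motion": [
    [0, 0.0018, 0, 0, 0, 0, -1],
    [0, 0, 0, 0, 0, 0, -1],
    [0.0013, 0, -0.0063, 0, 0.14, 0, -1],
    [0.0013, 0, -0.0063, 0, 0.14, 0, -1]
  ],
  "squeeze": 25
}}

```text
time_s: 2.9
ee_pos: [0.4764, -0.116, 0.1004]
eef_rot: [3.14, -0.285, 0.13]
force: [5.7, 6.7, -3.9]
grip_width: 0.0191
grip_force: 25.1
```

Request:
{"fn": "jog_arm", "kwargs": {
  "motion": [
    [0.0013, 0, -0.0063, 0, 0.14, 0, -1],
    [0.0013, 0, -0.0063, 0, 0.14, 0, -1],
    [0.0013, 0, -0.0063, 0, 0.14, 0, -1],
    [0, 0, 0, 0, 0, 0, -1]
  ]
}}

```text
time_s: 3.3
ee_pos: [0.4734, -0.1145, 0.1155]
eef_rot: [-3.132, -0.626, 0.131]
force: [0.1, -6.2, 0.1]
grip_width: 0.0192
grip_force: 25.0
```

```bash
python3 -c "
from h import *
st()"
```

```text
t 3.3 pinch w [ 0.4625 -0.1161  0.1307] cl [-0.0376  0.0018  0.1307] crank 0.047 r 0.0377 F [-0.66 -6.13  0.13] gw 0.01924239384288428 25.048574656248093 q [-0.52  0.04  2.2   0.81  0.53  0.29] R [[0.803, 0.136, 0.58], [0.106, -0.991, 0.086], [0.586, -0.008, -0.81]]
```

Request:
{"fn": "jog_arm", "kwargs": {
  "motion": [
    [-0.0011, 0.0008, -0.006, 0, 0, 0, -1],
    [-0.0019, 0, -0.0059, 0, 0, 0, -1],
    [-0.0027, 0, -0.0054, 0, 0, 0, -1],
    [-0.0034, 0, -0.0051, 0, 0, 0, -1],
    [0, 0, 0, 0, 0, 0, -1]
  ],
  "squeeze": 12
}}

```text
time_s: 3.8
ee_pos: [0.453, -0.1169, 0.1278]
eef_rot: [-3.129, -0.621, 0.132]
force: [-2.6, -1.4, -0.8]
grip_width: 0.0197
grip_force: 12.0
```

Request:
{"fn": "jog_arm", "kwargs": {
  "motion": [
    [-0.0042, 0, -0.0046, 0, 0, 0, -1],
    [-0.0044, 0, -0.0037, 0, 0, 0, -1],
    [-0.0016, 0, -0.0012, 0, 0, 0, -1],
    [0, 0, 0, 0, 0, 0, -1]
  ]
}}

```text
time_s: 4.2
ee_pos: [0.4399, -0.1186, 0.1298]
eef_rot: [-3.128, -0.622, 0.132]
force: [8.7, 0.5, -5.8]
grip_width: 0.02
grip_force: 12.0
```

Run:
```python
from h import *
st()
a=ctrl.camera("scene")
cv2.imwrite("pics/c2.png",cv2.resize(a[110:230,170:330,::-1],(640,480),interpolation=cv2.INTER_CUBIC))
```

```text
t 4.2 pinch w [ 0.4291 -0.1203  0.145 ] cl [-0.0712  0.0019  0.145 ] crank 0.027 r 0.0712 F [ 8.66 -0.64 -5.83] gw 0.019956102321111103 11.963613107800484 q [-0.58 -0.05  2.25  0.77  0.6   0.28] R [[0.806, 0.139, 0.576], [0.107, -0.99, 0.09], [0.583, -0.011, -0.813]]
```

View pics/c2.png

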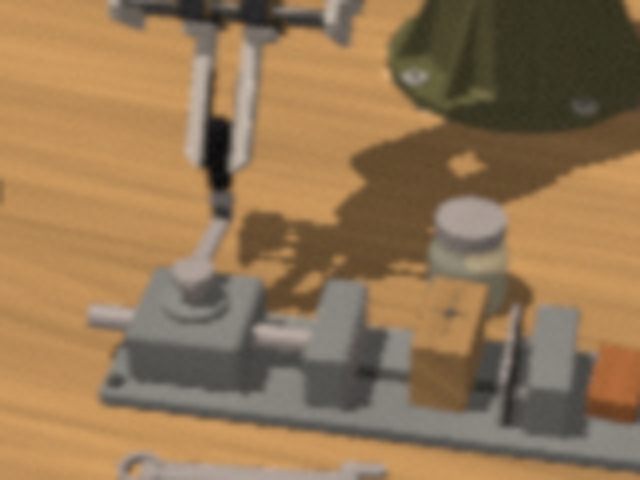

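The handle stands upright at (222,150), and the 8.7 N reaction shows it is on its stop. Now I'll let go, back off and turn the tool vertical.

Request:
{"fn": "jog_arm", "kwargs": {
  "motion": [
    [0, 0, 0, 0, 0, 0, 0],
    [0, 0, 0, 0, 0, 0, 0],
    [0, 0, -0.02, 0, 0, 0, 0],
    [0, 0, -0.035, 0, 0, 0, 0],
    [0, 0, -0.035, 0, 0, 0, 0]
  ]
}}

```text
time_s: 4.75
ee_pos: [0.387, -0.1264, 0.2032]
eef_rot: [-3.128, -0.62, 0.132]
force: [-0.6, 0.9, -0.4]
grip_width: 0.0471
grip_force: 0.0
```

Request:
{"fn": "jog_arm", "kwargs": {
  "motion": [
    [0, 0, 0, 0, -0.125, 0, 0],
    [0, 0, 0, 0, -0.125, 0, 0],
    [0, 0, 0, 0, -0.125, 0, 0],
    [0, 0, 0, 0, -0.125, 0, 0],
    [0, 0, 0, 0, -0.125, 0, 0]
  ]
}}

```text
time_s: 5.25
ee_pos: [0.3881, -0.1269, 0.2034]
eef_rot: [-3.133, 0.008, 0.139]
force: [-1.5, -0.9, -0.2]
grip_width: 0.0469
grip_force: 0.0
```

Run:
```python
from h import *
st()
Rt=Ro.from_matrix(np.c_[Rc.apply([1,0,0]),Rc.apply([0,-1,0]),[0,0,-1]])
print(to(w([-.07,.0018,.138]),Rt))
I={}
for n,wd in(("scene",(205,125,240,175)),("top",(270,185,315,240))):
    im=I[n]=ctrl.camera(n)[:,:,::-1].copy(); m=(im.max(2)<50); k=np.zeros_like(m);k[wd[1]:wd[3],wd[0]:wd[2]]=m[wd[1]:wd[3],wd[0]:wd[2]]
    N,l,s,c=cv2.connectedComponentsWithStats(k.astype(np.uint8)); print(n,s[1:].tolist(),c[1:].round(1).tolist())
for n in M: print(n,proj(n,[w([-.07,0,z]) for z in(.113,.14,.167)]).round(1).tolist())
cv2.imwrite("pics/c3.png",np.hstack([cv2.resize(I["scene"][120:220,200:280],(384,480)),cv2.resize(I["top"][170:250,255:319],(384,480))]))
```

```text
t 5.25 pinch w [ 0.3883 -0.1271  0.2222] cl [-0.1126  0.0005  0.2222] crank 0.004 r 0.1126 F [-1.61 -0.72 -0.21] gw 0.046924762698950184 0.0 q [-0.41 -0.01  1.88  0.    1.28  1.02] R [[0.99, 0.138, -0.009], [0.139, -0.99, 0.008], [-0.008, -0.009, -1.0]]
(array([ 0.0434, -0.    ,  0.0839]), array([-0.0088,  0.008 ,  0.0094]))
scene [[222, 140, 5, 17, 69]] [[224.3, 147.8]]
top [[282, 218, 2, 3, 4], [270, 222, 11, 18, 138], [286, 239, 1, 1, 1], [294, 238, 4, 2, 7]] [[282.5, 219.0], [273.6, 230.3], [286.0, 239.0], [295.3, 238.6]]
scene [[224.1, 155.8], [223.6, 147.9], [223.1, 139.7]]
top [[294.3, 223.7], [295.2, 222.7], [296.0, 221.8]]
```

View pics/c3.png

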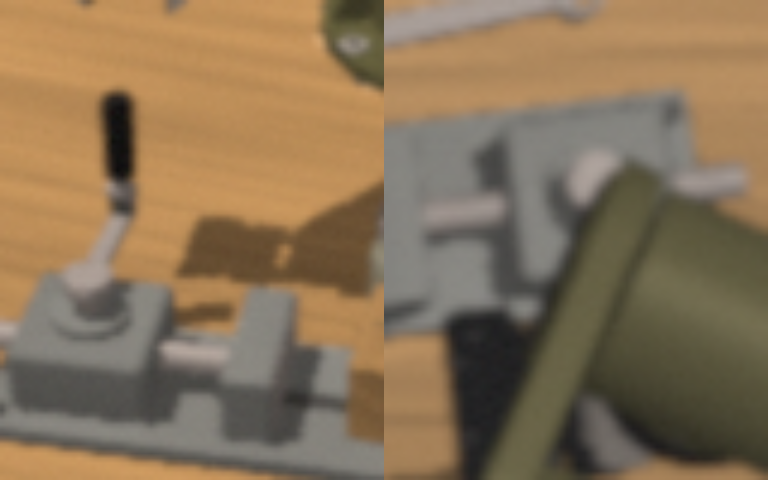

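The grip stands vertical at scene pixel (224,148). The calibration predicts (223.6,147.9) for an upright handle, so the poses agree. Now I'll regrasp from above.

Request:
{"fn": "jog_arm", "kwargs": {
  "motion": [
    [0.0434, 0, 0, -0.0088, 0.008, 0.0094, 0],
    [0, 0, 0.03, 0, 0, 0, 0],
    [0, 0, 0.035, 0, 0, 0, 0],
    [0, 0, 0.019, 0, 0, 0, 0],
    [0, 0, 0, 0, 0, 0, 0]
  ]
}}

```text
time_s: 5.85
ee_pos: [0.4298, -0.1201, 0.1166]
eef_rot: [-3.137, -0.002, 0.13]
force: [-0.4, 1.2, 0.2]
grip_width: 0.0468
grip_force: 0.0
```

Request:
{"fn": "jog_arm", "kwargs": {
  "motion": [
    [0, 0, 0, 0, 0, 0, -1],
    [0, 0, 0, 0, 0, 0, -1],
    [0, 0, 0, 0, 0, 0, -1],
    [0, 0, 0, 0, 0, 0, -1]
  ],
  "squeeze": 25
}}

```text
time_s: 6.25
ee_pos: [0.4316, -0.1204, 0.1194]
eef_rot: [-3.14, -0.006, 0.13]
force: [-0.6, 1.9, 6.9]
grip_width: 0.0196
grip_force: 25.0
```

```bash
python3 -c "
from h import *
st()"
```

```text
t 6.25 pinch w [ 0.4315 -0.1205  0.1382] cl [-0.0689  0.0014  0.1382] crank 0.021 r 0.0689 F [-0.34  1.95  6.9 ] gw 0.01960125052749154 25.015280357329175 q [-0.36  0.17  1.9   0.    1.07  1.08] R [[0.992, 0.129, 0.005], [0.129, -0.992, 0.003], [0.006, -0.002, -1.0]]
```

Request:
{"fn": "jog_arm", "kwargs": {
  "motion": [
    [0.0017, -0.014, 0, 0, 0, 0, -1],
    [0.0044, -0.0134, 0, 0, 0, 0, -1],
    [0.007, -0.0122, 0, 0, 0, 0, -1],
    [0.0093, -0.0106, 0, 0, 0, 0, -1],
    [0.0112, -0.0085, 0, 0, 0, 0, -1]
  ]
}}

```text
time_s: 6.75
ee_pos: [0.4572, -0.0584, 0.1195]
eef_rot: [3.141, -0.004, 0.13]
force: [-0.8, -12.7, 1.5]
grip_width: 0.0194
grip_force: 25.0
```

```bash
python3 -c "
from h import *
st()"
```

```text
t 6.75 pinch w [ 0.4571 -0.0584  0.1383] cl [-0.0355  0.0597  0.1383] crank 1.034 r 0.0695 F [ -2.45 -12.49   1.48] gw 0.019417486685571694 25.01197492456413 q [-0.21  0.2   1.87  0.    1.08  1.23] R [[0.992, 0.13, 0.004], [0.13, -0.992, 0.0], [0.004, 0.0, -1.0]]
```

Request:
{"fn": "jog_arm", "kwargs": {
  "motion": [
    [0.0127, -0.0061, 0, 0, 0, 0, -1],
    [0.0136, -0.0035, 0, 0, 0, 0, -1],
    [0.0141, -0.0007, 0, 0, 0, 0, -1],
    [0.0139, 0.0021, 0, 0, 0, 0, -1],
    [0.0132, 0.0048, 0, 0, 0, 0, -1]
  ]
}}

```text
time_s: 7.25
ee_pos: [0.5231, -0.0461, 0.1194]
eef_rot: [-3.14, -0.002, 0.13]
force: [-11.4, -7.9, 6.2]
grip_width: 0.0193
grip_force: 25.0
```

```bash
cat >> h.py <<'E'
def fs(off=0):
    st(); o=ctrl.get_obs(); R=rot(o); c=cl(np.array(o["ee_pos"])-R.apply([0,0,ctrl.pinch_z])); f=Rc.inv().apply(o["force"])
    a=np.arctan2(c[1],-c[0]); print("PHI",a%6.283,"tilt",np.degrees(np.arccos(-R.as_matrix()[2,2])).round(2),"Frad",-f[0]*np.cos(a)+f[1]*np.sin(a),"Ftan",f[0]*np.sin(a)+f[1]*np.cos(a))
E
python3 -c "
from h import *
fs()"
```

```text
t 7.25 pinch w [ 0.523  -0.0462  0.1382] cl [0.0315 0.0633 0.1382] crank 2.032 r 0.0707 F [-12.32  -6.32   6.24] gw 0.019342029499791975 25.004327817005105 q [-0.16  0.33  1.69  0.    1.12  1.28] R [[0.992, 0.13, 0.002], [0.13, -0.992, 0.001], [0.002, -0.001, -1.0]]
PHI 2.0322854164540853 tilt 0.12 Frad -11.145535806080398 Ftan -8.22026006202205
```

Request:
{"fn": "jog_arm", "kwargs": {
  "motion": [
    [0.012, 0.0073, 0, 0, 0, 0, -1],
    [0.0103, 0.0096, 0, 0, 0, 0, -1],
    [0.0082, 0.0114, 0, 0, 0, 0, -1],
    [0.0058, 0.0128, 0, 0, 0, 0, -1],
    [0.0031, 0.0137, 0, 0, 0, 0, -1]
  ]
}}

```text
time_s: 7.75
ee_pos: [0.5692, -0.0945, 0.1194]
eef_rot: [-3.138, -0.002, 0.13]
force: [-11.5, 6.8, 6.3]
grip_width: 0.0195
grip_force: 25.0
```

```bash
python3 -c "
from h import *
fs()"
```

```text
t 7.75 pinch w [ 0.5692 -0.0946  0.1382] cl [0.071  0.0093 0.1382] crank 3.011 r 0.0716 F [-10.54   8.21   6.29] gw 0.01945476950974649 25.003992800193373 q [-0.23  0.44  1.54  0.    1.16  1.21] R [[0.992, 0.13, 0.002], [0.13, -0.992, 0.004], [0.002, -0.004, -1.0]]
PHI 3.010848728428184 tilt 0.25 Frad -9.382660610118084 Ftan -9.515311109848144
```

Request:
{"fn": "jog_arm", "kwargs": {
  "motion": [
    [0.0003, 0.0141, 0, 0, 0, 0, -1],
    [-0.0025, 0.0139, 0, 0, 0, 0, -1],
    [-0.0052, 0.0131, 0, 0, 0, 0, -1]
  ]
}}

```text
time_s: 8.05
ee_pos: [0.5678, -0.1358, 0.1195]
eef_rot: [-3.137, -0.004, 0.13]
force: [-3.6, 10.3, 4.3]
grip_width: 0.0197
grip_force: 25.0
```

```bash
sed -i 's/C=np.array(\[0.500,-0.113\])/C=np.array([0.5012,-0.1128])/' h.py
python3 - <<'E'
from h import *
fs()
b=ctrl.camera("top")[:,:,::-1]; a=ctrl.camera("scene")[:,:,::-1]
cv2.imwrite("pics/c4.png",np.vstack([cv2.resize(a[120:230,190:345],(780,340)),cv2.resize(b[180:245,170:325],(780,255))]))
E
```

```text
t 8.05 pinch w [ 0.5677 -0.1359  0.1383] cl [ 0.0629 -0.0315  0.1383] crank -2.677 r 0.0704 F [-2.29 10.7   4.28] gw 0.01968725599221656 25.005264659703244 q [-0.3   0.45  1.52  0.01  1.17  1.14] R [[0.991, 0.13, 0.004], [0.13, -0.991, 0.005], [0.004, -0.004, -1.0]]
PHI 3.6057431732506684 tilt 0.35 Frad -6.834861335912454 Ftan -8.539053090828514
```

View pics/c4.png

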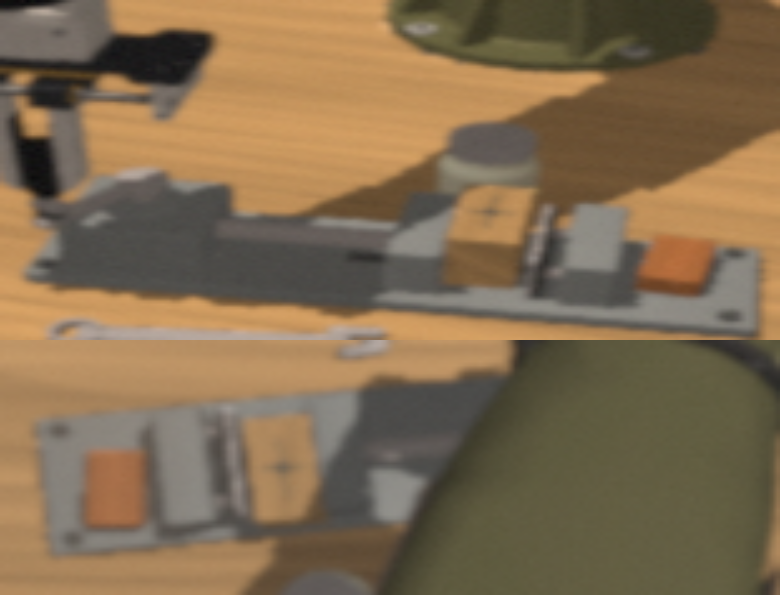

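The jaw is now near the block, which is a few pixels short of the steel plate (plate edge at about 240, block edge at about 243 in the top crop). From here I'll wind in fine steps and watch the tangential force.

Request:
{"fn": "jog_arm", "kwargs": {
  "motion": [
    [-0.00135, 0.00248, 0, 0, 0, 0, -1],
    [-0.00145, 0.00242, 0, 0, 0, 0, -1],
    [-0.00154, 0.00237, 0, 0, 0, 0, -1]
  ]
}}

```text
time_s: 8.45
ee_pos: [0.5646, -0.1432, 0.1196]
eef_rot: [-3.138, -0.005, 0.13]
force: [0.8, 10.1, 2.9]
grip_width: 0.0198
grip_force: 25.0
```

```bash
python3 -c "
from h import *
fs()"
```

```text
t 8.45 pinch w [ 0.5645 -0.1433  0.1384] cl [ 0.0589 -0.0385  0.1384] crank -2.563 r 0.0703 F [2.13 9.88 2.91] gw 0.01975008634486593 25.00290772790322 q [-0.31  0.45  1.52  0.01  1.17  1.12] R [[0.991, 0.13, 0.005], [0.13, -0.992, 0.004], [0.005, -0.004, -1.0]]
PHI 3.720070131157012 tilt 0.38 Frad -3.6178867255416183 Ftan -9.433075853654847
```

Request:
{"fn": "jog_arm", "kwargs": {
  "motion": [
    [-0.0011, 0.0027, 0, 0, 0, 0, -1],
    [-0.00173, 0.00223, 0, 0, 0, 0, -1],
    [-0.00181, 0.00216, 0, 0, 0, 0, -1]
  ]
}}

```text
time_s: 8.75
ee_pos: [0.5607, -0.1506, 0.1195]
eef_rot: [-3.137, -0.005, 0.131]
force: [-2.2, 12.1, 4.4]
grip_width: 0.0196
grip_force: 25.0
```

```bash
python3 -c "
from h import *
fs()"
```

```text
t 8.75 pinch w [ 0.5606 -0.1507  0.1383] cl [ 0.054  -0.0452  0.1383] crank -2.445 r 0.0705 F [-0.64 12.25  4.39] gw 0.019603997575181303 25.005198805883992 q [-0.33  0.45  1.53  0.01  1.16  1.11] R [[0.991, 0.13, 0.004], [0.13, -0.991, 0.005], [0.005, -0.004, -1.0]]
PHI 3.838192307369722 tilt 0.37 Frad -8.355556342829841 Ftan -8.98083359379166
```

Request:
{"fn": "jog_arm", "kwargs": {
  "motion": [
    [-0.0019, 0.00209, 0, 0, 0, 0, -1],
    [-0.00198, 0.00201, 0, 0, 0, 0, -1],
    [-0.00206, 0.00193, 0, 0, 0, 0, -1]
  ]
}}

```text
time_s: 9.05
ee_pos: [0.5558, -0.1574, 0.1195]
eef_rot: [-3.137, -0.005, 0.131]
force: [0.3, 11.2, 3.9]
grip_width: 0.0192
grip_force: 25.0
```

```bash
python3 -c "
from h import *
fs()"
```

```text
t 9.05 pinch w [ 0.5557 -0.1574  0.1383] cl [ 0.0483 -0.0513  0.1383] crank -2.326 r 0.0705 F [ 1.76 11.07  3.86] gw 0.019192389525970056 25.0043412586092 q [-0.34  0.44  1.54  0.01  1.16  1.1 ] R [[0.991, 0.13, 0.005], [0.13, -0.991, 0.005], [0.005, -0.004, -1.0]]
PHI 3.957188145017624 tilt 0.38 Frad -6.850890915865003 Ftan -8.868404850858418
```

Request:
{"fn": "jog_arm", "kwargs": {
  "motion": [
    [-0.00205, 0.00192, 0, 0, 0, 0, -1],
    [-0.0022, 0.00176, 0, 0, 0, 0, -1],
    [-0.0022, 0.00172, 0, 0, 0, 0, -1]
  ]
}}

```text
time_s: 9.35
ee_pos: [0.5502, -0.1635, 0.1195]
eef_rot: [-3.137, -0.006, 0.131]
force: [1.2, 12.5, 3.1]
grip_width: 0.0196
grip_force: 25.0
```

```bash
python3 -c "
from h import *
fs()"
```

```text
t 9.35 pinch w [ 0.5501 -0.1636  0.1383] cl [ 0.042  -0.0567  0.1383] crank -2.208 r 0.0705 F [ 2.77 12.25  3.09] gw 0.019639255273361838 25.004980294252164 q [-0.36  0.43  1.55  0.01  1.16  1.08] R [[0.991, 0.13, 0.005], [0.13, -0.991, 0.005], [0.006, -0.004, -1.0]]
PHI 4.075013082054436 tilt 0.4 Frad -8.201858811253235 Ftan -9.516682244670495
```

Request:
{"fn": "jog_arm", "kwargs": {
  "motion": [
    [-0.00234, 0.00158, 0, 0, 0, 0, -1],
    [-0.00238, 0.00152, 0, 0, 0, 0, -1]
  ]
}}

```text
time_s: 9.55
ee_pos: [0.5463, -0.167, 0.1195]
eef_rot: [-3.137, -0.007, 0.131]
force: [5.1, 13.5, 1.8]
grip_width: 0.0196
grip_force: 25.0
```

```bash
python3 -c "
from h import *
fs()"
```

```text
t 9.55 pinch w [ 0.5462 -0.1671  0.1383] cl [ 0.0376 -0.0596  0.1383] crank -2.133 r 0.0705 F [ 6.78 12.74  1.78] gw 0.01963534310256239 25.004824886564165 q [-0.36  0.43  1.56  0.01  1.15  1.07] R [[0.991, 0.13, 0.006], [0.13, -0.991, 0.005], [0.007, -0.004, -1.0]]
PHI 4.149599324983643 tilt 0.45 Frad -7.15631519866781 Ftan -12.53088841441475
```

Request:
{"fn": "jog_arm", "kwargs": {
  "motion": [
    [-0.00145, 0.0009, 0, 0, 0, 0, -1]
  ]
}}

```text
time_s: 9.65
ee_pos: [0.5451, -0.168, 0.1195]
eef_rot: [-3.137, -0.007, 0.131]
force: [4.6, 13.9, 2.0]
grip_width: 0.0196
grip_force: 25.0
```

```bash
python3 -c "
from h import *
fs()"
```

```text
t 9.65 pinch w [ 0.5449 -0.1681  0.1383] cl [ 0.0362 -0.0605  0.1383] crank -2.111 r 0.0705 F [ 6.36 13.21  2.  ] gw 0.019610938636403785 25.004720311462734 q [-0.37  0.42  1.56  0.01  1.15  1.07] R [[0.991, 0.13, 0.006], [0.13, -0.991, 0.005], [0.007, -0.004, -1.0]]
PHI 4.17232347077933 tilt 0.46 Frad -8.061526752860281 Ftan -12.246739818222622
```

Request:
{"fn": "jog_arm", "kwargs": {
  "motion": [
    [-0.00165, 0.00095, 0, 0, 0, 0, -1]
  ]
}}

```text
time_s: 9.75
ee_pos: [0.5438, -0.169, 0.1195]
eef_rot: [-3.137, -0.007, 0.131]
force: [5.5, 15.4, 2.3]
grip_width: 0.0195
grip_force: 25.0
```

```bash
python3 -c "
from h import *
fs()"
```

```text
t 9.75 pinch w [ 0.5436 -0.1691  0.1383] cl [ 0.0348 -0.0613  0.1383] crank -2.087 r 0.0705 F [ 7.43 14.61  2.34] gw 0.01948291247575619 25.004779135833815 q [-0.37  0.42  1.56  0.01  1.15  1.07] R [[0.991, 0.13, 0.007], [0.13, -0.991, 0.005], [0.007, -0.004, -1.0]]
PHI 4.195933773366219 tilt 0.48 Frad -9.035944632003808 Ftan -13.668078954901578
```

Request:
{"fn": "jog_arm", "kwargs": {
  "motion": [
    [0.0009, -0.0005, 0, 0, 0, 0, -1],
    [0, 0, 0, 0, 0, 0, 0],
    [0, 0, 0, 0, 0, 0, 0],
    [0, 0, 0, 0, 0, 0, 0]
  ]
}}

```text
time_s: 10.15
ee_pos: [0.5436, -0.1706, 0.119]
eef_rot: [-3.14, -0.004, 0.13]
force: [0.7, -0.8, 0.8]
grip_width: 0.0399
grip_force: 0.0
```

Request:
{"fn": "jog_arm", "kwargs": {
  "motion": [
    [0, 0, -0.02, 0, 0, 0, 0],
    [0, 0, -0.04, 0, 0, 0, 0],
    [0, 0, -0.04, 0, 0, 0, 0],
    [0, 0, -0.03, 0, 0, 0, 0],
    [-0.03, 0.03, 0, 0, 0, 0, 0]
  ]
}}

```text
time_s: 10.65
ee_pos: [0.5194, -0.2033, 0.2531]
eef_rot: [3.14, -0.01, 0.134]
force: [1.1, -0.8, -0.8]
grip_width: 0.047
grip_force: 0.0
```

Request:
{"fn": "jog_arm", "kwargs": {
  "motion": [
    [-0.03, 0.035, 0, 0, 0, 0, 0],
    [-0.03, 0.035, 0, 0, 0, 0, 0],
    [-0.03, 0.035, 0, 0, 0, 0, 0],
    [-0.03, 0.035, 0, 0, 0, 0, 0],
    [0, 0, 0, 0, 0, 0, 0]
  ]
}}

```text
time_s: 11.15
ee_pos: [0.4135, -0.3625, 0.2478]
eef_rot: [-3.14, -0.004, 0.125]
force: [0.4, 0.7, -0.5]
grip_width: 0.0471
grip_force: 0.0
```

Run:
```python
from h import *
fs()
b=ctrl.camera("top")[:,:,::-1]; a=ctrl.camera("scene")[:,:,::-1]
cv2.imwrite("pics/c5.png",np.vstack([cv2.resize(a[130:230,180:345],(660,400)),cv2.resize(b[185:235,170:335],(660,200))]))
h=w([-.07*np.cos(4.196),.07*np.sin(4.196),.14]); print([proj(n,[h-[0,0,.027],h,h+[0,0,.027]]).round(1).tolist() for n in M])
for n in M:
    m=(ctrl.camera(n).max(2)<50).astype(np.uint8); u,v=proj(n,h)[0].astype(int); k=m[v-16:v+17,u-8:u+9]; N,l,s,c=cv2.connectedComponentsWithStats(k); print(n,(s[1:]+[u-8,v-16,0,0,0]).tolist())
```

```text
t 11.15 pinch w [ 0.4134 -0.3625  0.2666] cl [-0.1193 -0.2363  0.2666] crank -1.103 r 0.2647 F [ 0.47  0.69 -0.53] gw 0.04705182630342281 0.0 q [-0.79  0.27  1.46  0.    1.41  0.66] R [[0.992, 0.124, 0.004], [0.124, -0.992, 0.002], [0.004, -0.001, -1.0]]
PHI 5.179784790608895 tilt 0.22 Frad -0.8299922276796496 Ftan -0.11244054963616124
[[[192.1, 174.8], [191.1, 166.7], [190.0, 158.2]], [[310.9, 185.0], [312.1, 183.2], [313.3, 181.3]]]
scene [[188, 158, 7, 19, 96]]
top [[309, 182, 4, 5, 14]]
```

View pics/c5.png

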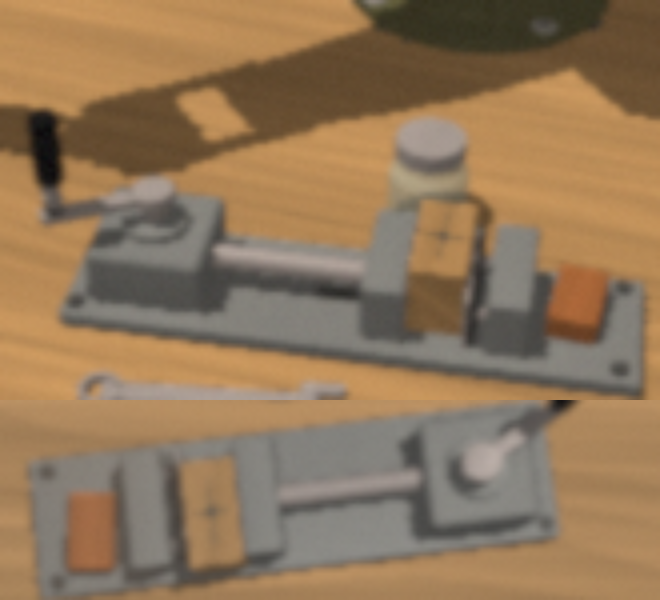

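The block sits square between the jaws, pressed on the plate. The handle is upright at scene pixel (191,167), where the projection puts it, and the robot is clear. Handing in.

```bash
python3 -c "
from station import ctrl
print(ctrl.hand_in())"
```

```text
the job is handed in; nothing more can be done
None
```

The job is handed in: the block is held square against the fixed jaw at about 20 N (estimated from the handle force), with the crank handle upright and the robot clear; no verdict came back.

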